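# Release the label printer's service hatch

## Task

The label printer on the clinic desk (the box with the wide ribbed hatch and the paper strip at its front, not the box with the narrow hatch) needs service. Take the screwdriver from its stand, set its blade in the slot of the cam fastener in front of the wide hatch and give it a quarter turn anticlockwise, so that the hatch springs up. Then put the screwdriver back upright in its stand, fully home; do not push the fastener or the hatch with the fingers.

Things in the scene. Friction and masses are not known exactly. Their poses are not given: they have to be found in the camera images.
- driver: Screwdriver upright in the stand, 150 g. Origin: centre of blade's bottom edge; z up to the handle. From origin up: flat blade 18 mm (x) by 3 (y); 10 mm shank from 22 mm; black collar 48 (x) by 32 (y), 62 to 68 mm; brown flat-sided handle 30 (x) by 18 (y), 68 to 155 mm. Grip the handle across its 18 mm, about 115 mm above the origin. Blade is the same after a half turn about z.
- stand: White stand fixed to the desk: block 90 mm (x) by 70 (y), 70 high, black foot 100 by 80 by 4. Upright oblong hole 32 mm (x) by 18 (y) right through its middle. Origin: centre of underside, z up. With the driver home its collar lies on the block's top, its origin is 8 mm above the stand's, its x roughly along the stand's x (either way round).
- latch: Steel slotted fastener, 34 mm wide, on the label printer. Origin: centre of slot floor, on its axis, 92 mm above desk; z up. Slot along x, ends open, 8 mm deep, 8 wide at floor, 12 at mouth: the blade has up to 17 deg of play. Wing 14 mm wide along +x, 32 mm long, holds hatch shut. Turns anticlockwise from above, 0.05 N m; frees the hatch at 55 deg, stop at 92; stays. Starts 0 to 6 deg turned.
- hatch: Ribbed aluminium hatch 170 mm wide (y), 100 deep (x), 4 thick, on the label printer, a fixed grey box 170 by 200 mm, 80 high. Origin: middle of hinge, at the far edge; the hatch reaches to -x, the fastener's axis is 125 mm from the origin along -x. z up off its face. Sprung: front edge rises about 20 mm (12 deg) once freed and stays up. The box with the 60 mm hatch is not the one.
Things that resemble listed ones, but are neither listed nor needed, are in the scene too. What is shaped like the stand but green or turquoise is not meant.

How it is judged (in metres and radians):
On the way, in this order (a step that is already met when the one before it is completed fails the run):
1. the screwdriver is lifted out of its stand (z of driver in the frame of stand above 0.07 m), for 0.1 s.
2. the hatch springs up while the blade is in the fastener's slot (distance between driver and latch below 0.012 m and angle between hatch's own z axis and vertical above 0.1 rad), for 0.1 s.
At the end, for the whole second after the job is handed in: The wide hatch stands open by more than 6 degrees, and the screwdriver is at rest, upright within 10 degrees, in the stand's hole: its blade's edge within 15 mm of the stand's axis and no more than 15 mm above the stand's underside (8 mm when home) (angle between hatch's own z axis and vertical above 0.1 rad and horizontal distance between driver and stand below 0.015 m and z of driver in the frame of stand below 0.015 m and angle between driver's own z axis and vertical below 0.17 rad and linear speed of driver below 0.03 m/s); the robot touches nothing.
It fails at once if the fingers push the fastener or the hatch (contact force between the fingers and latch above 2 N or contact force between the fingers and hatch above 2 N).
It also fails if it takes over 48 s, if anything falls off the work surface, if the arm or the gripper's body presses on something with over 40 N, if the wrist force passes 120 N, or if a joint passes its speed limit or range.

## Robot

A 6-joint arm with a two-finger parallel gripper is mounted at the origin on the work surface. World frame = base frame: x ahead of the robot, y to its left, z up, the work surface at z = 0. Lengths are in m, angles in degrees, forces in N, time in s.
With the tool pointing down it reaches from about 0.25 to 0.725 m from the base axis. Payload 9.7 kg.
Tool frame: the origin (TCP) lies between the finger pads; the fingertips stand bot.tcp_to_tips ahead of it and the grasp point (between the pads) lies 11 mm behind it (bot.tcp_to_tips is the distance from the TCP to the fingertips, in m); z points along the fingers, y is the line along which they close (so a half turn about z gives the same grasp; the last joint's range is limited). The gripper opens to 85 mm and grips with 20 to 120 N. Pads are 22 mm wide; open, the fingers measure 114 mm over their backs; the gripper's body (76 mm by 85 mm) begins 54 mm behind the grasp point. The pads swing forward as they close: fully open they stand 13 mm farther back than shut.
Start: joints at [74.083, 4.979, 10.078, 95.1, 0, 90], TCP at [0.151, 0.529, 0.239] pointing down, gripper open.
Joint ranges: [-179.16, 179.16], [-48.56, 103.87], [-65.8, 70.77], [-126.05, 130.52], [-82.76, 87.17], [-180, 180]. Speed limits (degrees/s): [127.2, 127.2, 147.25, 180, 180, 180].

## Interface

Orientations are given as [roll, pitch, yaw] about the fixed x, y, z axes, in that order (R = Rz(yaw) Ry(pitch) Rx(roll)).
In Python, from workcell import bot gives the robot as it stands. The module is installed in compiled form; this text tells all that it offers.
- The arm moves only by the tool carry_out, never from a script. Its arguments are lists of equal length, an entry for each row: "linear": the shift along the world's x, y, z normalised to -1 to 1, where 1 is 2 cm, a list of three; "rotation": the turn, a rotation vector about the world's x, y, z normalised to -1 to 1, where 1 is 8 degrees, a list of three; "grip": the closure, from -1 (fully open) to 1 (shut). In form: {"linear": [[tx, ty, tz], ...], "rotation": [[rx, ry, rz], ...], "grip": [grip, ...]}. A call has 1 to 12 rows; each row shifts and turns the commanded pose from where the row before left it; what a row does not reach is not made up. A row lasts 1/10 s, in which the tool goes at most 50 mm and 8.59 degrees, less where a joint would pass 70% of its speed; a pose out of reach is approached as far as the arm can. A call with a number of a shift or a turn outside -1 to 1 is refused whole. A call with a gripper value outside its range is refused whole. The fingers move at their own pace and stop on an object; "grip_force" is the grip in N (left out, the last holds). Time passes only in rows, so rows that do not move let the fingers close. It gives the time, the measured TCP pose, the force, the opening and the grip force at its end, in the units of the state.
- bot.get_obs(): the state, without advancing time (a new reading comes with each control period).
- bot.camera(name): name is "side" or "top"; returns the picture (400x640x3 uint8, blue, green, red); there is no depth.
- bot.camera_model(name): a dict with "fx", "fy", "cx", "cy" (pixels), "camera_from_world" (4x4, takes a point from world to camera coordinates). Camera axes: x right, y up, looking along -z (the intrinsics and any distortion apply to the point x, -y, -z); pixel columns grow to the right and rows downward; lengths in m; the calibration is good to about 2 mm. A picture is of the moment at which its call begins. camera_model takes no time and is no camera call.
- bot.job_done(): hands the job in; it is judged then, once.
The state is a dict: "time": time; "q": joint angles; "qd": joint speeds; "joint_efforts": joint torques, N m; "ee_pos": TCP position; "tcp_rot": TCP orientation; "wrist_force": force on the tool from outside, world axes, zero at the start; "torque": the same for the moment, N m; "opening": finger opening in m; "grasp_force": force on a finger pad.
Only numpy, scipy, OpenCV 4.12 (cv2) and the standard library are available. Lean on these libraries where they do the work, as an engineer would, in place of code of your own. Each camera call takes 0.05 s, during which the arm holds its last target. There are 200 camera calls.

## Working session

There is one attempt and no reset: what is moved stays moved. The work goes in short steps, Python scripts to look and compute and a tool call to move; the robot and the scene stay as the last step left them, time stands still between calls to the robot, and variables do not carry over. Pictures are saved under pics/ and viewed, at most 10 in all, crops included, and the job is handed in when it is done.

Besides the shell and the picture viewer there is one more tool, called after "Request:" as name(argument=value, ...), one argument or row to a line, values as JSON. carry_out: Moves the arm, as the interface text tells. Its arguments: {"type":"object","properties":{"linear":{"type":"array","items":{"type":"array","items":{"type":"number"}}},"rotation":{"type":"array","items":{"type":"array","items":{"type":"number"}}},"grip":{"type":"array","items":{"type":"number"}},"grip_force":{"type":"number"}},"required":["linear","rotation","grip"]}

```bash
mkdir -p pics; python3 - <<'E'
from workcell import bot
import cv2
for n in("top","side"):
    cv2.imwrite(f"pics/{n}0.png",bot.camera(n))
    m=bot.camera_model(n); print(n,m)
print(bot.get_obs(), bot.tcp_to_tips)
E
```

```text
top {'fx': 423.0218481071265, 'fy': 423.0218481071265, 'cx': 315.9550823001989, 'cy': 195.7677522635963, 'camera_from_world': array([[-1.52482618e-02, -9.99698196e-01, -1.92615510e-02,
        -4.88145048e-04],
       [ 9.99295664e-01, -1.58970591e-02,  3.39920378e-02,
        -5.11150145e-01],
       [-3.42879808e-02, -1.87296649e-02,  9.99236476e-01,
        -1.23004562e+00],
       [ 0.00000000e+00,  0.00000000e+00,  0.00000000e+00,
         1.00000000e+00]])}
side {'fx': 422.39300906632997, 'fy': 422.39300906632997, 'cx': 321.8529259324422, 'cy': 202.2186859381639, 'camera_from_world': array([[ 0.81320301, -0.58197063,  0.00332543, -0.43252851],
       [ 0.40978655,  0.5766443 ,  0.70679299, -0.29254866],
       [-0.41325035, -0.57340347,  0.70741262, -0.92772345],
       [ 0.        ,  0.        ,  0.        ,  1.        ]])}
{'time': 0.1, 'q': array([7.40826328e+01, 5.00649050e+00, 1.00390682e+01, 9.50993559e+01,
       8.85550827e-04, 9.00008068e+01]), 'qd': array([-0.08013975,  0.03160823,  0.18604769, -0.09863226, -0.05582168,
        0.1025624 ]), 'joint_efforts': array([-5.91487060e-04, -5.21561873e+01,  4.65651798e+01,  1.59554800e-02,
       -8.74464422e-05,  3.41898094e-06]), 'ee_pos': array([0.15077996, 0.52872448, 0.23866862]), 'tcp_rot': array([-1.79933222e+02, -8.84609909e-04,  1.64081825e+02]), 'wrist_force': array([-0.75848995, -0.18450526, -0.05753257]), 'torque': array([0.03428907, 0.00957081, 0.01722658]), 'grasp_force': 0.0, 'opening': 0.08514407381506667} 0.008
```

View pics/top0.png

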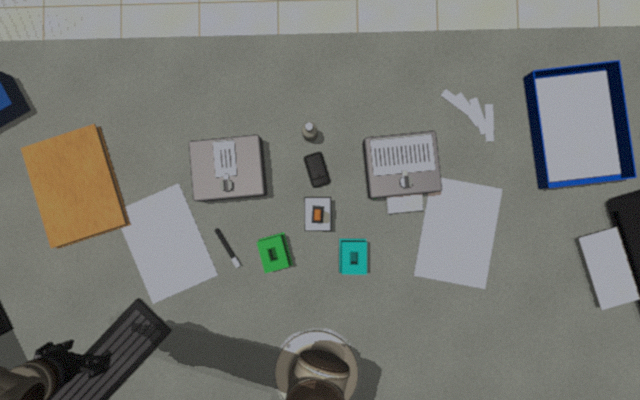

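View pics/side0.png

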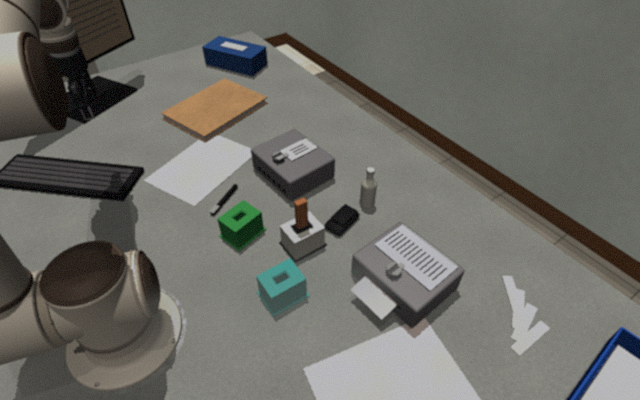

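Top view: the wide ribbed hatch with the paper strip is the box at (403,165), strip at (405,204). The box at (228,168) has a narrow hatch and is not meant. The white stand with the driver is at (318,214). The green (274,252) and turquoise (354,257) lookalikes are not meant. I'll confirm this in an enlarged crop.

```bash
python3 - <<'E'
import cv2,numpy as np
t=cv2.imread("pics/top0.png");s=cv2.imread("pics/side0.png")
def c(i,x,y,w,h,k): return cv2.resize(i[y:y+h,x:x+w],None,fx=k,fy=k,interpolation=cv2.INTER_CUBIC)
# top: latch (360..450,125..215) ; stand (295..345,185..245)
a=c(t,360,125,90,65,4.4444); b=c(t,290,185,60,50,6)
d=c(s,350,220,115,85,3.4783); e=c(s,265,190,70,70,4.2857)
o=np.zeros((600,800,3),np.uint8)
for im,(x,y) in((a,(0,0)),(b,(400,0)),(d,(0,300)),(e,(400,300))):
    h,w=im.shape[:2]; h=min(h,300);w=min(w,400); o[y:y+h,x:x+w]=im[:h,:w]
cv2.imwrite("pics/crop1.png",o)
E
```

```text
(no output)
```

View pics/crop1.png

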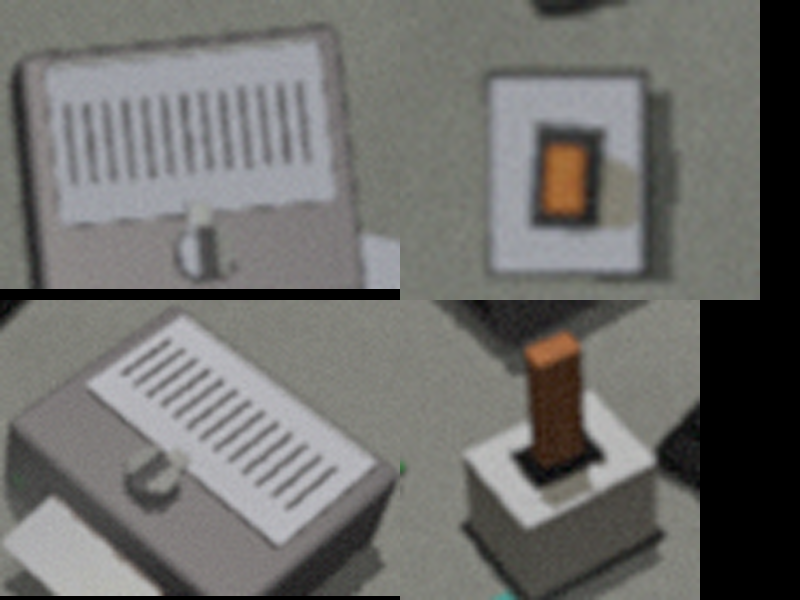

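```bash
cat > h.py <<'E'
import numpy as np
from workcell import bot
from scipy.optimize import least_squares
M={n:bot.camera_model(n) for n in("top","side")}
def proj(n,P):
    m=M[n];P=np.atleast_2d(P);c=P@m["camera_from_world"][:3,:3].T+m["camera_from_world"][:3,3]
    return np.c_[m["cx"]-m["fx"]*c[:,0]/c[:,2], m["cy"]+m["fy"]*c[:,1]/c[:,2]]
def unc(p,k,off): return (np.array(p,float)+.5)/k-.5+off
def rect(p,l,w,x0=0):  # order ++,+-,-+,-- ; p=x,y,yaw,z
    L=np.array([[x0+l/2,w/2],[x0+l/2,-w/2],[x0-l/2,w/2],[x0-l/2,-w/2]]);c,s=np.cos(p[2]),np.sin(p[2])
    return np.c_[L@np.array([[c,s],[-s,c]])+p[:2],np.full(4,p[3])]
def fit(l,w,z,obs,x0=0,cams=("top","side"),freez=False,g=(.5,0)):
    f=lambda p:np.concatenate([(proj(n,rect(np.r_[p[:3],p[3] if freez else z],l,w,x0))-obs[n]).ravel() for n in cams])
    r=least_squares(f,[*g,0,z]); return r.x,np.round(r.fun.reshape(-1,2),1)
E
python3 - <<'E'
from h import *
h={"top":unc([[47,68],[322,40],[60,225],[335,200]],4.4444,[360,125]),"side":unc([[180,15],[377,163],[87,83],[277,247]],3.4783,[350,220])}
# order top: ++ = TL, +- = TR, -+ = BL, -- = BR
s={"top":unc([[88,75],[245,73],[88,270],[245,270]],6,[290,185]),"side":unc([[200,90],[255,162],[63,157],[128,230]],4.2857,[265,190])}
d={"top":unc([[145,143],[187,143],[145,217],[187,217]],6,[290,185]),"side":unc([[172,33],[180,49],[125,48],[131,67]],4.2857,[265,190])}
for nm,o,l,w,z,x0 in(("hatch",h,.1,.17,.084,-.05),("stand",s,.09,.07,.07,0),("handle",d,.03,.018,.163,0)):
    for c in(("top",),("side",),("top","side")):
        p,r=fit(l,w,z,o,x0,c); print(nm,c,p[:2].round(4),np.degrees(p[2]).round(1),abs(r).max())
    pf,r=fit(l,w,z,o,x0,freez=True);print("  freez",pf.round(4),r.tolist())
    if nm=="hatch":
        L=p[:2]-.125*np.array([np.cos(p[2]),np.sin(p[2])]);print("latch",L)
        for n,k,off in(("top",4.4444,[360,125]),("side",3.4783,[350,220])):print((proj(n,[*L,.1])-off)*k)
E
```

```text
hatch ('top',) [ 0.6679 -0.2459] 4.2 0.5
hatch ('side',) [ 0.6697 -0.2443] 4.5 1.0
hatch ('top', 'side') [ 0.6687 -0.2451] 4.4 1.1
  freez [ 0.6679 -0.2454  0.0761  0.0861] [[-0.3, -0.6], [-0.4, -0.1], [0.3, 0.2], [0.4, 0.0], [0.7, -0.3], [0.0, 0.1], [-1.2, 0.2], [0.0, 0.1]]
latch [ 0.54405343 -0.25469125]
[[205.08289927 248.83592107]]
[[150.87499784 167.04881823]]
stand ('top',) [ 0.4604 -0.0127] -0.7 0.5
stand ('side',) [ 0.4621 -0.0131] -1.7 1.4
stand ('top', 'side') [ 0.4613 -0.013 ] -1.2 1.8
  freez [ 0.4611 -0.0132 -0.0206  0.0708] [[0.8, -0.4], [-0.2, 0.1], [0.6, -0.5], [-0.4, -0.3], [-1.8, 0.4], [0.6, 0.2], [0.2, -0.7], [-0.3, 0.1]]
handle ('top',) [ 0.4576 -0.0139] -0.9 0.3
handle ('side',) [ 0.4585 -0.0136] -12.5 1.0
handle ('top', 'side') [ 0.458  -0.0139] -5.6 1.2
  freez [ 0.4579 -0.0141 -0.0977  0.1637] [[0.5, -0.1], [0.6, 0.5], [-0.4, -0.7], [-0.4, -0.1], [-1.0, -0.8], [0.8, 0.1], [-1.2, 0.2], [0.9, 0.5]]
```

The crop confirms it: wide ribbed hatch with its fastener (crop disc ≈(205,250), wing towards the hatch), and the white stand with the brown-handled driver. The poses agree across both cameras:

| Item | x | y | Yaw |
|---|---|---|---|
| Driver | 0.459 | -0.014 | about -2° |
| Latch | 0.544 | -0.255 | about 4.4° |

Moving now.

Request:
carry_out(
  linear=[
    [0.55, -0.97, 0],
    [0.55, -0.97, 0],
    [0.55, -0.97, 0],
    [0.55, -0.97, 0],
    [0.55, -0.97, 0],
    [0.55, -0.97, 0],
    [0.55, -0.97, 0],
    [0.55, -0.97, 0],
    [0.55, -0.97, 0],
    [0.55, -0.97, 0],
    [0.55, -0.97, 0],
    [0.55, -0.97, 0],
  ],
  rotation=[
    [0, 0, 0.145],
    [0, 0, 0.145],
    [0, 0, 0.145],
    [0, 0, 0.145],
    [0, 0, 0.145],
    [0, 0, 0.145],
    [0, 0, 0.145],
    [0, 0, 0.145],
    [0, 0, 0.145],
    [0, 0, 0.145],
    [0, 0, 0.145],
    [0, 0, 0.145],
  ],
  grip=[-1, -1, -1, -1, -1, -1, -1, -1, -1, -1, -1, -1],
  grip_force=60,
)

```text
time: 1.3
ee_pos: [0.2831, 0.2952, 0.239]
tcp_rot: [-180.0, -0.0, 178.1]
wrist_force: [-0.2, 0.9, -0.3]
opening: 0.0852
grasp_force: 0.0
```

```bash
python3 -c "
from workcell import bot
print(bot.get_obs()['q'].round(1))"
```

```text
[ 46.2 -14.1  -7.8  96.3  -0.   48.1]
```

Request:
carry_out(
  linear=[
    [0.55, -0.966, 0],
    [0.55, -0.966, 0],
    [0.55, -0.966, 0],
    [0.55, -0.966, 0],
    [0.55, -0.966, 0],
    [0.55, -0.966, 0],
    [0.55, -0.966, 0],
    [0.55, -0.966, 0],
    [0.55, -0.966, 0],
    [0.55, -0.966, 0],
    [0.55, -0.966, 0],
    [0.55, -0.966, 0],
  ],
  rotation=[
    [0, 0, 0],
    [0, 0, 0],
    [0, 0, 0],
    [0, 0, 0],
    [0, 0, 0],
    [0, 0, 0],
    [0, 0, 0],
    [0, 0, 0],
    [0, 0, 0],
    [0, 0, 0],
    [0, 0, 0],
    [0, 0, 0],
  ],
  grip=[-1, -1, -1, -1, -1, -1, -1, -1, -1, -1, -1, -1],
)

```text
time: 2.5
ee_pos: [0.4151, 0.0634, 0.239]
tcp_rot: [-180.0, -0.0, 178.0]
wrist_force: [0.7, -0.2, 0.4]
opening: 0.0856
grasp_force: 0.0
```

Request:
carry_out(
  linear=[
    [0.55, -0.966, 0],
    [0.55, -0.966, 0],
    [0.55, -0.966, 0],
    [0.55, -0.966, 0],
    [0, 0, 0],
    [0, 0, -0.9],
    [0, 0, -0.9],
    [0, 0, -0.9],
    [0, 0, -0.9],
    [0, 0, 0],
    [0, 0, 0],
  ],
  rotation=[
    [0, 0, 0],
    [0, 0, 0],
    [0, 0, 0],
    [0, 0, 0],
    [0, 0, 0],
    [0, 0, 0],
    [0, 0, 0],
    [0, 0, 0],
    [0, 0, 0],
    [0, 0, 0],
    [0, 0, 0],
  ],
  grip=[-1, -1, -1, -1, -1, -1, -1, -1, -1, -1, -1],
)

```text
time: 3.6
ee_pos: [0.4585, -0.0127, 0.1676]
tcp_rot: [180.0, -0.0, 178.0]
wrist_force: [0.2, -1.0, 0.9]
opening: 0.0855
grasp_force: 0.0
```

```bash
python3 - <<'E'
from workcell import bot
import cv2,numpy as np
t=bot.camera("top");s=bot.camera("side");cv2.imwrite("pics/t1.png",t);cv2.imwrite("pics/s1.png",s)
a=cv2.resize(t[170:260,270:370],None,fx=4,fy=4,interpolation=3);b=cv2.resize(s[150:270,240:340],None,fx=4,fy=4,interpolation=3)
o=np.zeros((480,800,3),np.uint8);o[:360,:400]=a;o[:,400:]=b;cv2.imwrite("pics/c2.png",o)
E
```

```text
(no output)
```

View pics/c2.png

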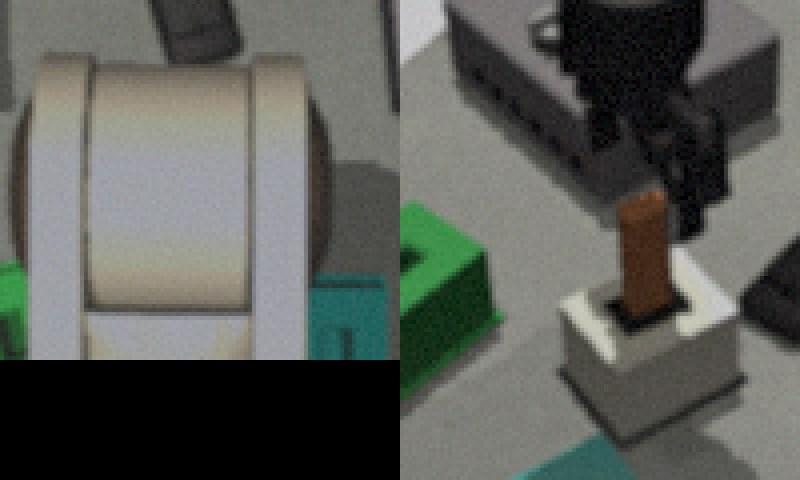

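The side view shows the handle (crop ≈(640,250)) between the two open fingers (≈(605,130) and (690,215)). Descending and gripping.

Request:
carry_out(
  linear=[
    [0, -0.05, -0.7],
    [0, 0, -0.7],
    [0, 0, -0.7],
    [0, 0, -0.68],
    [0, 0, 0],
    [0, 0, 0],
    [0, 0, 0],
    [0, 0, 0],
    [0, 0, 0],
    [0, 0, 0],
    [0, 0, 0],
    [0, 0, 0],
  ],
  rotation=[
    [0, 0, 0],
    [0, 0, 0],
    [0, 0, 0],
    [0, 0, 0],
    [0, 0, 0],
    [0, 0, 0],
    [0, 0, 0],
    [0, 0, 0],
    [0, 0, 0],
    [0, 0, 0],
    [0, 0, 0],
    [0, 0, 0],
  ],
  grip=[-1, -1, -1, -1, -1, 1, 1, 1, 1, 1, 1, 1],
  grip_force=60,
)

```text
time: 4.9
ee_pos: [0.459, -0.014, 0.112]
tcp_rot: [180.0, 0.0, 178.0]
wrist_force: [0.7, 1.4, 1.5]
opening: 0.0176
grasp_force: 62.2
```

```bash
python3 -c "
from workcell import bot
o=bot.get_obs();print(o['q'].round(1),o['opening'],o['grasp_force'],o['wrist_force'],o['ee_pos'],o['tcp_rot'])"
```

```text
[ -1.7  -8.1 -16.8  81.3   0.    0.2] 0.017583799481844214 62.21431374549866 [0.70401354 1.3726884  1.4650228 ] [ 0.45901116 -0.01395557  0.11196049] [1.79992274e+02 3.13641457e-02 1.78006778e+02]
```

Request:
carry_out(
  linear=[
    [0, 0, 0.3],
    [0, 0, 0.95],
    [0, 0, 0.95],
    [0, 0, 0.95],
    [0, 0, 0.95],
    [0, 0, 0.95],
    [0, 0, 0.95],
    [0, 0, 0.65],
    [0, 0, 0],
    [0, 0, 0],
  ],
  rotation=[
    [0, 0, 0],
    [0, 0, 0],
    [0, 0, 0],
    [0, 0, 0],
    [0, 0, 0],
    [0, 0, 0],
    [0, 0, 0],
    [0, 0, 0],
    [0, 0, 0],
    [0, 0, 0],
  ],
  grip=[1, 1, 1, 1, 1, 1, 1, 1, 1, 1],
  grip_force=80,
)

```text
time: 5.9
ee_pos: [0.4588, -0.014, 0.2442]
tcp_rot: [180.0, -0.0, 178.0]
wrist_force: [0.2, 0.4, -1.9]
opening: 0.0171
grasp_force: 77.9
```

```bash
python3 - <<'E'
from h import *
import cv2
s=bot.camera("side");cv2.imwrite("pics/s2.png",s)
# predicted blade tip with nominal grasp
o=bot.get_obs();p=o['ee_pos'];print(o['opening'],p)
x,y=proj("side",[p[0],p[1],p[2]-.104])[0];print(x,y)
x0,y0=int(x)-50,int(y)-70
a=cv2.resize(s[y0:y0+100,x0:x0+100],None,fx=6,fy=6,interpolation=3);print(x0,y0)
cv2.imwrite("pics/c3.png",a)
E
```

```text
0.017270448516596232 [ 0.45861533 -0.01399016  0.24371584]
300.5429437878545 208.04273268812437
250 138
```

View pics/c3.png

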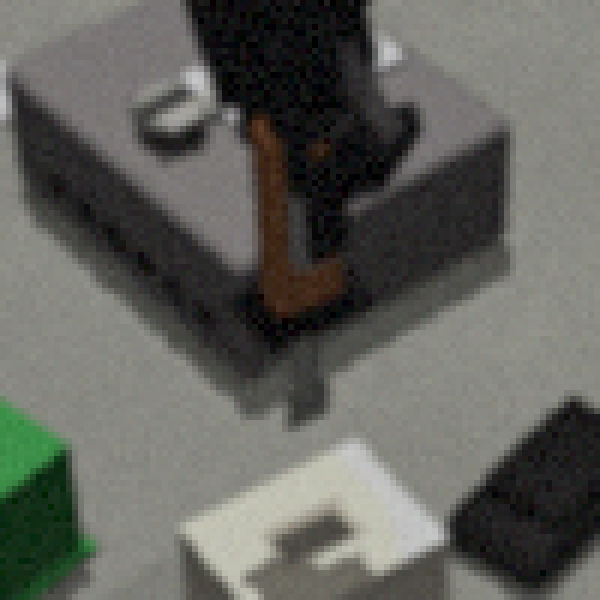

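The driver came out straight, with its blade tip at crop (307,420), i.e. pixel (301,208), against the predicted (300.5,208). Going over the latch.

Request:
carry_out(
  linear=[
    [0.33, -0.92, 0],
    [0.33, -0.92, 0],
    [0.33, -0.92, 0],
    [0.33, -0.92, 0],
    [0.33, -0.92, 0],
    [0.33, -0.92, 0],
    [0.33, -0.92, 0],
    [0.33, -0.92, 0],
    [0.33, -0.92, 0],
    [0.33, -0.92, 0],
    [0.33, -0.92, 0],
    [0.33, -0.92, 0],
  ],
  rotation=[
    [0, 0, 0.094],
    [0, 0, 0.094],
    [0, 0, 0.094],
    [0, 0, 0.094],
    [0, 0, 0.094],
    [0, 0, 0.094],
    [0, 0, 0.094],
    [0, 0, 0.094],
    [0, 0, 0.094],
    [0, 0, 0.094],
    [0, 0, 0.094],
    [0, 0, 0.094],
  ],
  grip=[1, 1, 1, 1, 1, 1, 1, 1, 1, 1, 1, 1],
)

```text
time: 7.15
ee_pos: [0.5379, -0.2355, 0.2433]
tcp_rot: [179.9, -0.1, -172.9]
wrist_force: [0.1, -0.1, -0.7]
opening: 0.0173
grasp_force: 78.1
```

Request:
carry_out(
  linear=[
    [0.31, -0.995, 0],
    [0, 0, -0.5],
    [0, 0, -0.5],
    [0, 0, -0.25],
    [0, 0, 0],
    [0, 0, 0],
  ],
  rotation=[
    [0, 0, 0],
    [0, 0, 0],
    [0, 0, 0],
    [0, 0, 0],
    [0, 0, 0],
    [0, 0, 0],
  ],
  grip=[1, 1, 1, 1, 1, 1],
)

```text
time: 7.75
ee_pos: [0.5441, -0.2541, 0.2199]
tcp_rot: [180.0, 0.0, -172.9]
wrist_force: [-0.1, 0.1, -0.2]
opening: 0.0168
grasp_force: 78.3
```

```bash
python3 - <<'E'
from h import *
import cv2
s=bot.camera("side");cv2.imwrite("pics/s3.png",s)
o=bot.get_obs();p=o['ee_pos'];print(o['opening'],p,o['tcp_rot'])
print(proj("side",[[p[0],p[1],p[2]-.104],[.544,-.2547,.1],[.544,-.2547,.092]]))
x0,y0=355,215;print(x0,y0)
a=cv2.resize(s[y0:y0+90,x0:x0+90],None,fx=6.6667,fy=6.6667,interpolation=3)
cv2.imwrite("pics/c4.png",a)
E
```

```text
0.017178083393858855 [ 0.54424607 -0.25425343  0.22017385] [-1.79981844e+02  3.19396292e-02 -1.72940834e+02]
[[394.21525002 263.44332274]
 [393.36083225 268.04006234]
 [392.91902197 270.18138824]]
355 215
```

View pics/c4.png

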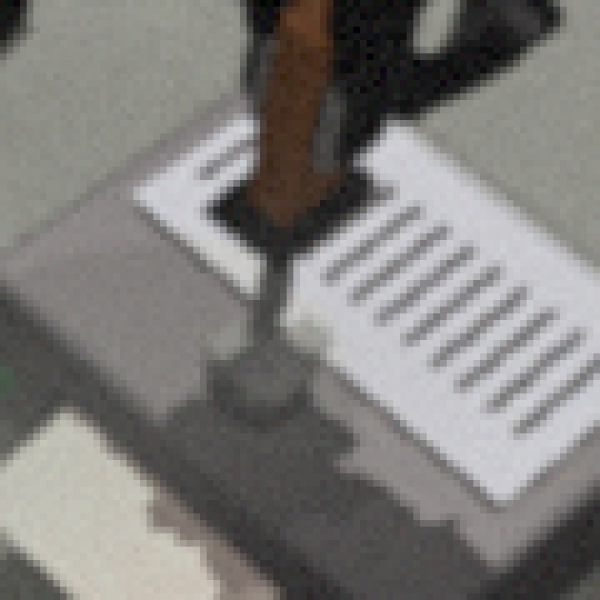

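The side crop shows the blade (≈(263,330)) above the fastener disc (centre ≈(258,360)), which fits the projection. Lowering gently.

Request:
carry_out(
  linear=[
    [0, 0, -0.4],
    [0, 0, -0.4],
    [0, -0.02, -0.15],
    [0, 0, -0.1],
    [0, 0, -0.1],
    [0, 0, 0],
  ],
  rotation=[
    [0, 0, 0],
    [0, 0, 0],
    [0, 0, 0],
    [0, 0, 0],
    [0, 0, 0],
    [0, 0, 0],
  ],
  grip=[1, 1, 1, 1, 1, 1],
)

```text
time: 8.4
ee_pos: [0.5442, -0.2551, 0.1965]
tcp_rot: [180.0, -0.0, -173.0]
wrist_force: [-0.4, -0.1, -0.5]
opening: 0.0174
grasp_force: 78.3
```

Request:
carry_out(
  linear=[
    [0, 0, 0],
    [0, 0, 0],
    [0, 0, 0],
    [0, 0, 0],
    [0, 0, 0],
    [0, 0, 0],
  ],
  rotation=[
    [0, 0, 0.6],
    [0, 0, 0.6],
    [0, 0, 0.6],
    [0, 0, 0.6],
    [0, 0, 0.6],
    [0, 0, 0],
  ],
  grip=[1, 1, 1, 1, 1, 1],
)

```text
time: 9.0
ee_pos: [0.5441, -0.2549, 0.1969]
tcp_rot: [180.0, 0.0, -148.9]
wrist_force: [-0.5, 1.4, -0.6]
opening: 0.0173
grasp_force: 78.3
```

```bash
python3 -c "
from workcell import bot
o=bot.get_obs();print(o['torque'],o['wrist_force'],o['opening'],o['tcp_rot'])"
```

```text
[ 0.37233588  0.38924325 -0.09651206] [-0.48742686  1.43797975 -0.64365929] 0.01725068591782654 [ 1.79978173e+02  5.68874044e-03 -1.48901856e+02]
```

The torque shows the blade is engaged. Continuing the turn.

Request:
carry_out(
  linear=[
    [0, 0, 0],
    [0, 0, 0],
    [0, 0, 0],
    [0, 0, 0],
    [0, 0, 0],
    [0, 0, 0],
    [0, 0, 0],
    [0, 0, 0],
    [0, 0, 0],
    [0, 0, 0],
    [0, 0, 0],
    [0, 0, 0],
  ],
  rotation=[
    [0, 0, 0.7],
    [0, 0, 0.7],
    [0, 0, 0.7],
    [0, 0, 0.7],
    [0, 0, 0.7],
    [0, 0, 0.7],
    [0, 0, 0.7],
    [0, 0, 0.7],
    [0, 0, 0.7],
    [0, 0, 0.7],
    [0, 0, 0.5],
    [0, 0, 0],
  ],
  grip=[1, 1, 1, 1, 1, 1, 1, 1, 1, 1, 1, 1],
)

```text
time: 10.2
ee_pos: [0.5442, -0.2551, 0.1969]
tcp_rot: [-180.0, 0.0, -89.0]
wrist_force: [-1.7, 0.5, 0.2]
opening: 0.0171
grasp_force: 78.3
```

```bash
python3 - <<'E'
from h import *
import cv2
s=bot.camera("side");cv2.imwrite("pics/s4.png",s)
o=bot.get_obs();print(o['torque'],o['opening'],o['tcp_rot'],o['q'].round(1))
a=cv2.resize(s[195:325,330:480],None,fx=4,fy=4,interpolation=3)
cv2.imwrite("pics/c5.png",a)
E
```

```text
[ 0.33948877  0.42925064 -0.05768046] 0.016817203870973615 [-1.79996371e+02 -1.10713102e-03 -8.91670290e+01] [ -25.1   11.4   12.5   91.1    0.  -115.9]
```

View pics/c5.png

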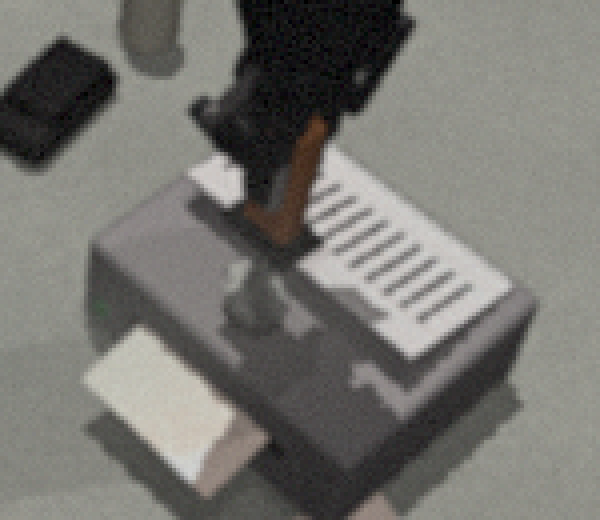

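The hatch front edge has risen: there is a gap and shadow along the edge near crop (410,360), and the wing has turned aside to (240,270). Lifting out, then returning while turning back.

Request:
carry_out(
  linear=[
    [0, 0, 0.3],
    [0, 0, 0.7],
    [0, 0, 0.7],
    [0, 0, 0.8],
    [0, 0, 0],
    [-0.3, 0.86, 0],
    [-0.3, 0.86, 0],
    [-0.3, 0.86, 0],
    [-0.3, 0.86, 0],
    [-0.3, 0.86, 0],
    [-0.3, 0.86, 0],
    [-0.3, 0.86, 0],
  ],
  rotation=[
    [0, 0, 0],
    [0, 0, 0],
    [0, 0, 0],
    [0, 0, 0],
    [0, 0, 0],
    [0, 0, -0.83],
    [0, 0, -0.83],
    [0, 0, -0.83],
    [0, 0, -0.83],
    [0, 0, -0.83],
    [0, 0, -0.83],
    [0, 0, -0.83],
  ],
  grip=[1, 1, 1, 1, 1, 1, 1, 1, 1, 1, 1, 1],
)

```text
time: 11.45
ee_pos: [0.5019, -0.1341, 0.2461]
tcp_rot: [180.0, -0.0, -135.8]
wrist_force: [-0.3, 1.0, -1.9]
opening: 0.017
grasp_force: 78.3
```

Request:
carry_out(
  linear=[
    [-0.3, 0.86, 0],
    [-0.3, 0.86, 0],
    [-0.3, 0.86, 0],
    [-0.3, 0.86, 0],
    [-0.3, 0.86, 0],
    [-0.3, 0.86, 0],
    [-0.3, 0.86, 0],
    [0, 0, 0],
    [0, 0, 0],
  ],
  rotation=[
    [0, 0, -0.83],
    [0, 0, -0.83],
    [0, 0, -0.83],
    [0, 0, -0.83],
    [0, 0, -0.83],
    [0, 0, -0.83],
    [0, 0, -0.83],
    [0, 0, 0],
    [0, 0, 0],
  ],
  grip=[1, 1, 1, 1, 1, 1, 1, 1, 1],
)

```text
time: 12.35
ee_pos: [0.4603, -0.0143, 0.2464]
tcp_rot: [-180.0, 0.0, 178.2]
wrist_force: [-0.3, -0.1, -1.5]
opening: 0.0174
grasp_force: 78.3
```

```bash
python3 - <<'E'
from h import *
import cv2
s=bot.camera("side");cv2.imwrite("pics/s5.png",s)
o=bot.get_obs();p=o['ee_pos'];print(o['opening'],p,o['tcp_rot'])
print(proj("side",[p[0],p[1],p[2]-.104]),250,150)
a=cv2.resize(s[150:330,250:480],None,fx=3.3,fy=3.3,interpolation=3)
cv2.imwrite("pics/c6.png",a)
E
```

```text
0.01703380904484836 [ 0.46037189 -0.014574    0.24639343] [-1.79985330e+02  1.13466686e-03  1.78181610e+02]
[[301.25523071 207.09865513]] 250 150
```

View pics/c6.png

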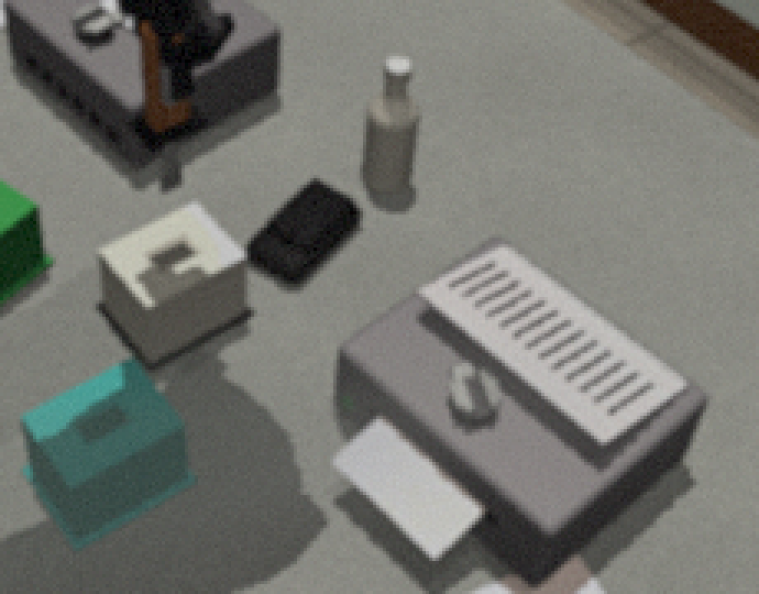

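The hatch stands clearly open (crop ≈(560,345), shadow below its front edge), and the driver is straight above the empty hole at (172,250). Inserting it.

Request:
carry_out(
  linear=[
    [-0.05, 0.02, -0.5],
    [0, 0, -0.9],
    [0, 0, -0.9],
    [0, 0, -0.9],
    [0, 0, -0.5],
    [0, 0, -0.5],
    [0, 0, -0.5],
    [0, 0, -0.5],
    [0, 0, 0],
  ],
  rotation=[
    [0, 0, 0],
    [0, 0, 0],
    [0, 0, 0],
    [0, 0, 0],
    [0, 0, 0],
    [0, 0, 0],
    [0, 0, 0],
    [0, 0, 0],
    [0, 0, 0],
  ],
  grip=[1, 1, 1, 1, 1, 1, 1, 1, 1],
)

```text
time: 13.3
ee_pos: [0.4587, -0.0139, 0.1414]
tcp_rot: [-180.0, -0.1, 178.1]
wrist_force: [0.2, -0.3, -1.6]
opening: 0.0171
grasp_force: 78.3
```

Request:
carry_out(
  linear=[
    [0, 0, -0.5],
    [0, 0, -0.5],
    [0, 0, -0.3],
    [0, 0, -0.1],
    [0, 0, 0],
    [0, 0, 0],
  ],
  rotation=[
    [0, 0, 0],
    [0, 0, 0],
    [0, 0, 0],
    [0, 0, 0],
    [0, 0, 0],
    [0, 0, 0],
  ],
  grip=[1, 1, 1, 1, 1, 1],
)

```text
time: 13.9
ee_pos: [0.4594, -0.0139, 0.115]
tcp_rot: [180.0, 0.0, 178.1]
wrist_force: [0.0, 0.4, -1.3]
opening: 0.017
grasp_force: 78.3
```

Request:
carry_out(
  linear=[
    [0, 0, -0.08],
    [0, 0, 0],
    [0, 0, 0],
    [0, 0, 0],
    [0, 0, 0],
    [0, 0, 0],
    [0, 0, 0],
    [0, 0, 0],
    [0, 0, 0],
    [0, 0, 0],
    [0, 0, 0],
  ],
  rotation=[
    [0, 0, 0],
    [0, 0, 0],
    [0, 0, 0],
    [0, 0, 0],
    [0, 0, 0],
    [0, 0, 0],
    [0, 0, 0],
    [0, 0, 0],
    [0, 0, 0],
    [0, 0, 0],
    [0, 0, 0],
  ],
  grip=[1, 1, 1, -1, -1, -1, -1, -1, -1, -1, -1],
)

```text
time: 15.0
ee_pos: [0.4592, -0.0139, 0.1131]
tcp_rot: [180.0, -0.0, 178.1]
wrist_force: [-0.4, 0.6, -0.7]
opening: 0.0853
grasp_force: 0.0
```

Request:
carry_out(
  linear=[
    [0, 0, 0.4],
    [0, 0, 0.9],
    [0, 0, 0.9],
    [0, 0, 0.9],
    [0, 0, 0.9],
    [0, 0, 0.9],
    [0, 0, 0.9],
    [0, 0, 0.9],
    [0, 0, 0],
    [0, 0, 0],
  ],
  rotation=[
    [0, 0, 0],
    [0, 0, 0],
    [0, 0, 0],
    [0, 0, 0],
    [0, 0, 0],
    [0, 0, 0],
    [0, 0, 0],
    [0, 0, 0],
    [0, 0, 0],
    [0, 0, 0],
  ],
  grip=[-1, -1, -1, -1, -1, -1, -1, -1, -1, -1],
)

```text
time: 16.0
ee_pos: [0.4594, -0.0139, 0.2471]
tcp_rot: [-180.0, 0.0, 178.1]
wrist_force: [0.7, 0.0, -0.5]
opening: 0.0853
grasp_force: 0.0
```

```bash
python3 - <<'E'
from h import *
import cv2
s=bot.camera("side");cv2.imwrite("pics/s6.png",s)
cv2.imwrite("pics/c7.png",cv2.resize(s[150:330,250:480],None,fx=3.3,fy=3.3,interpolation=3))
E
```

```text
(no output)
```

View pics/c7.png

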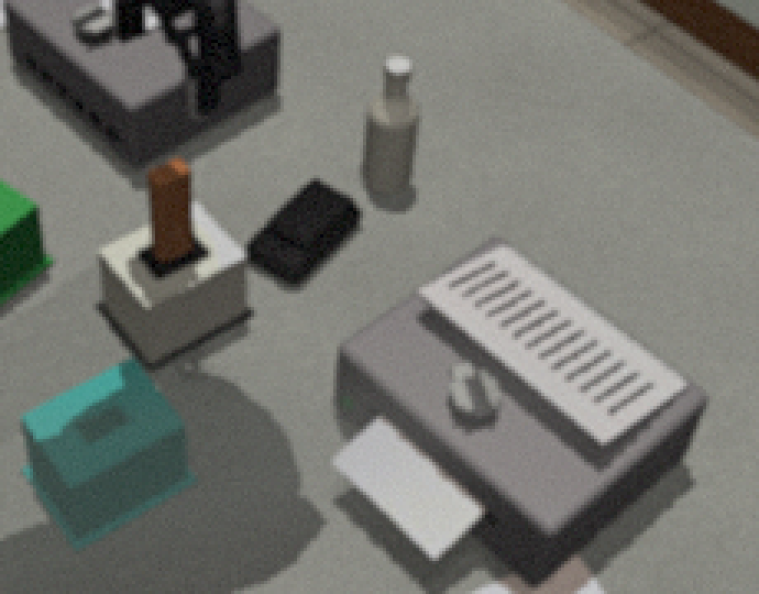

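The driver is upright in the white stand with its collar on top (crop ≈(172,255)). The hatch is open at ≈(560,345), and the gripper is clear.

```bash
python3 -c "
from workcell import bot
print(bot.job_done())"
```

```text
the job is handed in; nothing more can be done
None
```

The wide hatch is open, the screwdriver is back upright and fully home in its white stand, and the job was handed in at about 16 s; the hand-in gave no verdict.

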